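# Turn up filter cartons and sort them by the sticker underneath

### The job

Two look-alike filter cartons stand on the mat on their marked ends: tip each one over onto its side to read the round sticker on its base before it goes to a bin. Then set it down, without dropping it, lying flat in the bin whose card has the same colour, with the sticker facing the bin's low front (the card side), so the shop can see it. Leave everything else on the counter where it is.

Things in the scene. Friction and masses are not known exactly. Their poses are not given: they have to be found in the camera images.
- carton_red_center (a point): centre of a filter carton, 45 x 45 x 110 mm, about 0.2 kg, brown with a white panel and blue stripe; both look alike until the base is seen. It starts upright on its base, which carries a round 36 mm red sticker. z axis: from base to plain end; x, y: square to its sides. A push near the top of one side topples it away from the push; lying, its centre is 22.5 mm up.
- carton_red_sticker (a point): centre of the base of the same carton, where its red sticker is
- carton_red: the same carton, origin at the centre of its base, z towards the plain end
- carton_green_center (a point): centre of a filter carton, 45 x 45 x 110 mm, about 0.2 kg, brown with a white panel and blue stripe; both look alike until the base is seen. It starts upright on its base, which carries a round 36 mm green sticker. z axis: from base to plain end; x, y: square to its sides. A push near the top of one side topples it away from the push; lying, its centre is 22.5 mm up.
- carton_green_sticker (a point): centre of the base of the same carton, where its green sticker is
- carton_green: the same carton, origin at the centre of its base, z towards the plain end
- bin_red: fixed white steel stock bin with a red card sloping out from its low front wall (recalled batch); left or right of the mat. Origin: centre of its underside. Inside 160 mm along its x, 150 mm along y; walls and floor 3 mm. Front (+x, away from the robot, with the card) 40 mm high, back (-x) 80 mm, sides sloping.
- bin_green: fixed white steel stock bin with a green card sloping out from its low front wall (good stock); left or right of the mat. Origin: centre of its underside. Inside 160 mm along its x, 150 mm along y; walls and floor 3 mm. Front (+x, away from the robot, with the card) 40 mm high, back (-x) 80 mm, sides sloping.
- mat: black rubber counter mat 310 x 510 mm, 3 mm thick, fixed; the cartons stand on it; origin at the centre of its underside
- bearing: steel ball-bearing ring, 62 mm across, 16 mm high, lying flat; bystander, leave it where it is. Origin on its underside
- tape: roll of brown tape, 96 mm across, 24 mm high, lying flat; bystander, leave it where it is. Origin on its underside
- brake_pad: brake pad, grey steel plate with black lining, 60 x 105 x 15 mm; bystander, leave it where it is. Origin on its underside
- spark_plug: spark plug lying down, 75 mm long; bystander, leave it where it is. Origin on its underside
- spray_can: upright spray can, 56 mm across, 150 mm high; bystander, leave it where it is. Origin on its underside
- mug: blue mug, 80 mm across, 92 mm high; bystander, leave it where it is. Origin on its underside
- screwdriver: screwdriver lying down, 190 mm long; bystander, leave it where it is. Origin on its underside
Mind the look-alikes: they are no part of the job. Leave any orange look-alike of the carton_green alone.

How it is judged:
By the outcome, as a careful person would: the job done as asked, in the order asked, and still so for the second after the job is handed in, with the robot touching nothing.
It also fails if it takes over 67 s, if anything falls off the work surface, if the arm or the gripper's body presses on something with over 40 N, if the wrist force passes 120 N, or if a joint passes its speed limit or range.

### The arm

A 7-joint arm with a two-finger parallel gripper is mounted at the origin on the work surface. World frame = base frame: x ahead of the robot, y to its left, z up, the work surface at z = 0. Lengths are in m, angles in rad, forces in N, time in s.
With the tool pointing down it reaches from about 0.4 to 0.85 m from the base axis. Payload 10.4 kg.
Tool frame: the origin (TCP) lies midway between the tips of the shut fingers; the grasp point (between the pads) lies 19 mm behind it (r.grasp_offset is the distance from the TCP to the grasp point, in m); z points along the fingers, x is the direction in which the jaws open and shut, and the axes are right-handed (so a half turn about z gives the same grasp; the last joint's range is limited). The gripper opens to 87 mm and grips with 3 to 60 N. Pads are 19 mm wide; open, the fingers measure 117 mm over their backs; the gripper's body (75 mm by 190 mm) begins 51 mm behind the grasp point.
Start: joints at [1.124, 0.332, -0.065, 1.46, 0.022, 1.35, -0.088], TCP at [0.257, -0.57, 0.223] pointing down, gripper open.
Joint ranges: [-2.6, 2.6], [-0.5, 2.12], [-1.47, 1.34], [0.16, 2.42], [-1.27, 4.41], [0.06, 2.06], [-2.6, 2.6]. Speed limits (rad/s): [2.22, 2.22, 2.79, 2.79, 3.14, 3.14, 3.14].

### API

Orientations are given as a rotation vector (axis times angle).
In Python, from station import r gives the robot as it stands.
- The arm moves only by the shell command python3 -m inch 'ROWS' [FORCE]. ROWS is JSON, a list of rows, each an object of numbers: "claw": the closure, from -1 (fully open) to 1 (shut), so that 0 is half open; "tx", "ty", "tz": the shift along the tool's x, y, z as a fraction of full scale; "roll": the turn about the tool's z as a fraction of full scale. In form: [{"claw": .., "tx": .., "ty": .., "tz": .., "roll": ..}, ...]. A call has 1 to 10 rows; each row shifts and turns the commanded pose from where the row before left it, along the tool's axes as they then stand; what a row does not reach is not made up. Full scale, the value 1, is 150 mm for a shift and 60 degrees for a turn. A row lasts 1/12 s, in which the tool goes at most 41.7 mm and 7.16 degrees, less where a joint would pass 70% of its speed; a pose out of reach is approached as far as the arm can. A call with a number of a shift or a turn outside -1 to 1 is refused whole. A call with a gripper value outside its range is refused whole. The fingers move at their own pace and stop on an object; FORCE is the grip in N (left out, the last holds). Time passes only in rows, so rows that do not move let the fingers close. It gives the time, the measured TCP pose, the force and the opening at its end, in the units of the state.
- r.get_state(): the state, without advancing time (a new reading comes with each control period).
- r.grab_frame(name): name is "side" or "top"; returns a dict with "color" (480x640x3 uint8, blue, green, red), "intrinsics" (3x3 intrinsics, pixels), "world_from_camera" (4x4, takes a point from camera to world coordinates). Camera axes: x right, y down, z forward; pixel columns grow to the right and rows downward; lengths in m; the calibration is good to about 2 mm. A picture is of the moment at which its call begins. There is no depth.
- r.close_job(): hands the job in, once; it reports no verdict.
The state is a dict: "t": time; "joint_positions": joint angles; "dq": joint speeds; "effort": joint torques, N m; "position": TCP position; "orientation": TCP orientation; "force": force on the tool from outside, world axes, zero at the start; "wrist_torque": the same for the moment, N m; "width": finger opening in m.
Only numpy, scipy, OpenCV 4.12 (cv2) and the standard library are available. Lean on these libraries where they do the work, as an engineer would, in place of code of your own. Each camera call takes 0.05 s, during which the arm holds its last target. There are 200 camera calls.

## Working session

There is one attempt and no reset: what is moved stays moved. The work goes in short steps, Python scripts to look and compute and a shell command to move; the robot and the scene stay as the last step left them, time stands still between calls to the robot, and variables do not carry over. Pictures are saved under pics/ and viewed, about 8 in all and at most 12, crops included, and the job is handed in when it is done.

```bash
ls; mkdir -p pics; cat > h.py <<'E'
import numpy as np, cv2
from station import r
from scipy.spatial.transform import Rotation as R
def cam(n):
    f=r.grab_frame(n); return f["color"],np.array(f["intrinsics"]),np.array(f["world_from_camera"])
def ray(px,K,T,z):
    d=T[:3,:3]@np.linalg.solve(K,[px[0],px[1],1.]); o=T[:3,3]
    return o+d*(z-o[2])/d[2]
def proj(p,K,T):
    c=np.linalg.inv(T)@np.append(p,1); q=K@c[:3]; return q[:2]/q[2]
E
python3 - <<'E'
from h import *
s=r.get_state(); print({k:np.round(v,3) for k,v in s.items()}, r.grasp_offset)
print(R.from_rotvec(s["orientation"]).as_matrix().round(2))
for n in("side","top"):
    c,K,T=cam(n); cv2.imwrite(f"pics/{n}0.png",c); np.savez(f"{n}.npz",K=K,T=T); print(n,K.round(1).tolist(),T.round(3).tolist())
E
```

```text
pics
{'t': np.float64(0.0), 'joint_positions': array([ 1.124,  0.333, -0.065,  1.461,  0.022,  1.35 , -0.088]), 'dq': array([-0.002, -0.001, -0.   ,  0.001,  0.   , -0.   , -0.001]), 'effort': array([ 0.0000e+00, -6.2325e+01,  2.5000e-02, -3.8989e+01, -6.1000e-02,
        4.0000e-02,  0.0000e+00]), 'position': array([ 0.257, -0.569,  0.222]), 'orientation': array([-2.638e+00,  1.704e+00,  2.000e-03]), 'force': array([ 0.233,  0.275, -0.383]), 'wrist_torque': array([-0.007,  0.047,  0.02 ]), 'width': np.float64(0.087)} 0.0187
[[ 0.41 -0.91 -0.  ]
 [-0.91 -0.41  0.  ]
 [-0.    0.   -1.  ]]
side [[526.5, 0.0, 323.0], [0.0, 526.5, 237.3], [0.0, 0.0, 1.0]] [[-0.999, -0.027, 0.043, 0.441], [-0.05, 0.725, -0.687, 0.823], [-0.013, -0.688, -0.725, 0.945], [0.0, 0.0, 0.0, 1.0]]
top [[440.4, 0.0, 322.6], [0.0, 440.4, 241.0], [0.0, 0.0, 1.0]] [[-0.027, -0.994, 0.103, 0.402], [-0.999, 0.024, -0.022, 0.009], [0.02, -0.104, -0.994, 1.07], [0.0, 0.0, 0.0, 1.0]]
```

View pics/top0.png

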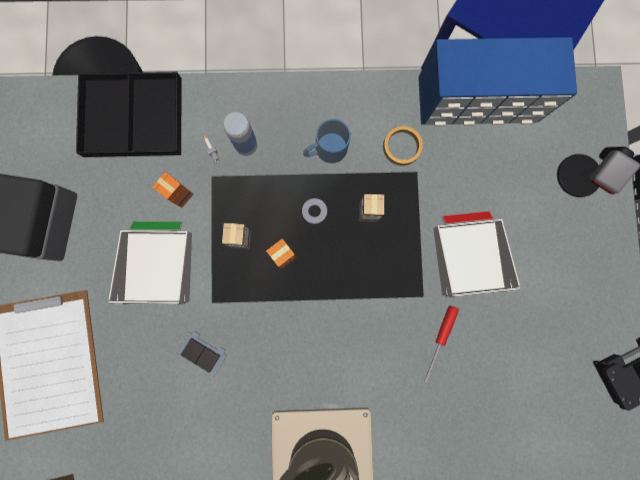

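View pics/side0.png

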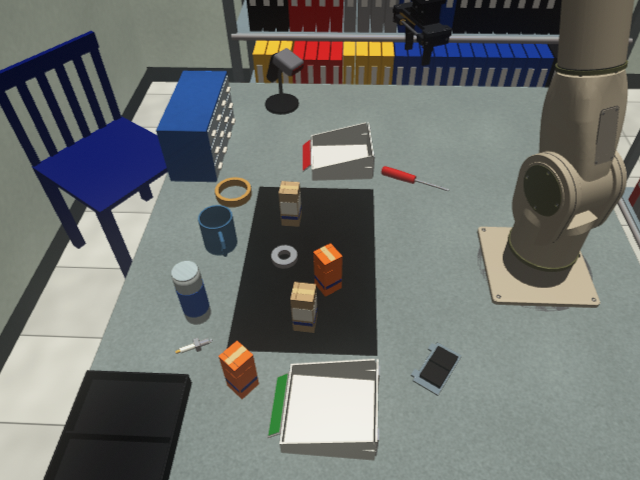

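Top view: the brown cartons stand at about (236,229) and (374,201), with orange look-alikes at (280,253) and (172,188). The green bin is on the left at (155,267) and the red bin on the right at (475,257). The side view agrees, and the gripper is clear at the far right.

```bash
python3 - <<'E'
from h import *
top=cv2.imread("pics/top0.png"); side=cv2.imread("pics/side0.png")
C={n:(np.load(n+".npz")["K"],np.load(n+".npz")["T"]) for n in("top","side")}
hsv=cv2.cvtColor(top,cv2.COLOR_BGR2HSV)
def blobs(m,z,name,a0=60):
    m=cv2.morphologyEx(m.astype(np.uint8)*255,cv2.MORPH_OPEN,np.ones((2,2)))
    for c in cv2.findContours(m,0,2)[0]:
        if cv2.contourArea(c)<a0: continue
        b=cv2.boxPoints(cv2.minAreaRect(c)); q=np.array([ray(p,*C["top"],z)[:2] for p in b])
        e=q[1]-q[0],q[2]-q[1]
        print(name,b.mean(0).round(),"ctr",q.mean(0).round(3),"sides",[round(float(np.linalg.norm(v)),3) for v in e],"ang",np.degrees(np.arctan2(e[0][1],e[0][0])).round(1))
h,s,v=cv2.split(hsv)
for p in[(236,225),(236,243),(374,199),(374,214),(280,248),(290,258)]: print(p,hsv[p[1],p[0]])
mat=np.zeros_like(h,bool); mat[165:310,205:430]=1
blobs(mat&(s>50)&(s<150)&(v>150),.113,"brown top")
blobs(mat&(s>150)&(v>170),.113,"orange")
blobs((s>150)&(v>170)&(h>3)&(h<18)&(np.arange(640)<200)&(np.arange(480)[:,None]>160),.110,"orange2")
blobs((h>50)&(h<75)&(s>150),.03,"green card"); blobs(((h<4)|(h>176))&(s>150)&(np.arange(480)[:,None]<240),.03,"red card")
blobs((s<25)&(v>200)&(np.arange(480)[:,None]>200)&(np.arange(480)[:,None]<310)&((np.arange(640)>100)&(np.arange(640)<530)),.003,"bin floor",1000)
v2=cv2.resize(np.hstack([top[160:310,100:300]]),None,fx=4,fy=4,interpolation=cv2.INTER_CUBIC); v3=cv2.resize(top[170:320,350:530],None,fx=4,fy=4,interpolation=cv2.INTER_CUBIC)
cv2.imwrite("pics/c1.png",v2)
E
```

```text
(236, 225) [ 18  79 216]
(236, 243) [ 16  81 192]
(374, 199) [ 21  77 223]
(374, 214) [ 18  85 147]
(280, 248) [ 15 143 221]
(290, 258) [ 12 168 102]
brown top [281. 253.] ctr [0.477 0.079] sides [0.045, 0.015] ang -53.2
brown top [233. 234.] ctr [0.521 0.181] sides [0.046, 0.044] ang -4.9
brown top [374. 205.] ctr [ 0.579 -0.13 ] sides [0.042, 0.045] ang -91.3
orange [285. 259.] ctr [0.465 0.07 ] sides [0.044, 0.015] ang -53.3
orange [277. 248.] ctr [0.489 0.088] sides [0.043, 0.014] ang -52.4
orange2 [163. 191.] ctr [0.621 0.336] sides [0.015, 0.044] ang -37.4
orange2 [171. 181.] ctr [0.643 0.318] sides [0.016, 0.044] ang -37.9
green card [156. 226.] ctr [0.556 0.378] sides [0.113, 0.014] ang -91.4
red card [468. 218.] ctr [ 0.557 -0.367] sides [0.114, 0.017] ang -85.4
bin floor [156. 267.] ctr [0.459 0.386] sides [0.163, 0.14] ang -1.9
bin floor [472. 259.] ctr [ 0.461 -0.379] sides [0.139, 0.163] ang -83.0
```

View pics/c1.png

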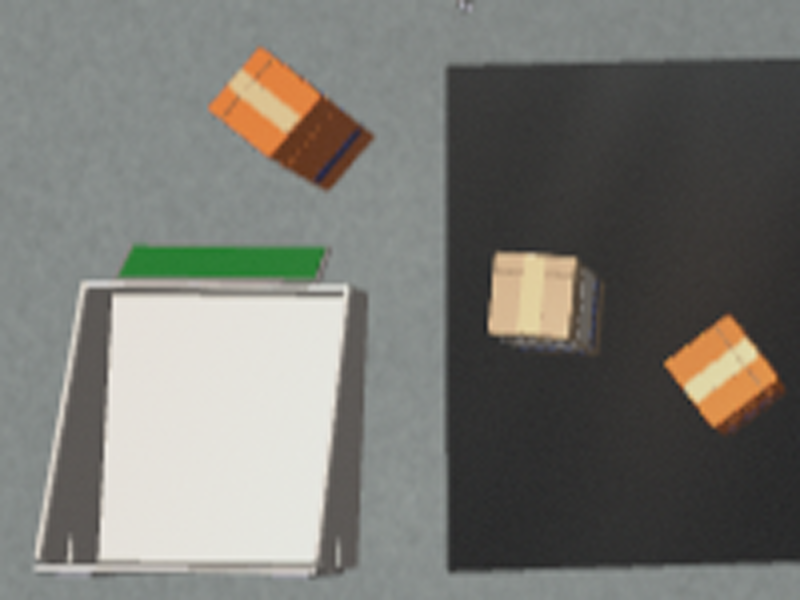

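The crop shows carton A, at (234,232) in the full image, with the orange carton close to it on the robot/right side. So I'll tip A towards +x. Carton B tips towards -y, which turns its base to the side camera. First I'll turn the tool, close the fingers and travel to B's +y side.

```bash
python3 -m inch '[{"claw":1,"roll":-0.11},{"claw":1,"roll":-0.11},{"claw":1,"roll":-0.11},{"claw":1,"roll":-0.11},{"claw":1,"roll":-0.11},{"claw":1,"roll":-0.11},{"claw":1,"roll":-0.11},{"claw":1,"roll":-0.11},{"claw":1,"roll":-0.11},{"claw":1,"roll":-0.107}]' 30
python3 -m inch '[{"claw":1,"tx":0.1,"ty":-0.17},{"claw":1,"tx":0.1,"ty":-0.17},{"claw":1,"tx":0.1,"ty":-0.17},{"claw":1,"tx":0.1,"ty":-0.17},{"claw":1,"tx":0.1,"ty":-0.17},{"claw":1,"tx":0.1,"ty":-0.17},{"claw":1,"tx":0.1,"ty":-0.17},{"claw":1,"tx":0.1,"ty":-0.17},{"claw":1,"tx":0.1,"ty":-0.17},{"claw":1,"tx":0.1,"ty":-0.17}]'
python3 -m inch '[{"claw":1,"tx":0.1,"ty":-0.17},{"claw":1,"tx":0.1,"ty":-0.17},{"claw":1,"tx":0.1,"ty":-0.17},{"claw":1,"tx":0.1,"ty":-0.17},{"claw":1,"tx":0.1,"ty":-0.17},{"claw":1,"tx":0.1,"ty":-0.17},{"claw":1,"tx":0.1,"ty":-0.17},{"claw":1,"tx":0.1,"ty":-0.17},{"claw":1,"tx":0.1,"ty":-0.17},{"claw":1,"tx":0.1,"ty":-0.17}]'
```

```text
schema error: expected keys claw, tx, ty, tz, roll
schema error: expected keys claw, tx, ty, tz, roll
schema error: expected keys claw, tx, ty, tz, roll
```

```bash
python3 -m inch '[{"claw":1,"tx":0,"ty":0,"tz":0,"roll":-0.11},{"claw":1,"tx":0,"ty":0,"tz":0,"roll":-0.11},{"claw":1,"tx":0,"ty":0,"tz":0,"roll":-0.11},{"claw":1,"tx":0,"ty":0,"tz":0,"roll":-0.11},{"claw":1,"tx":0,"ty":0,"tz":0,"roll":-0.11},{"claw":1,"tx":0,"ty":0,"tz":0,"roll":-0.11},{"claw":1,"tx":0,"ty":0,"tz":0,"roll":-0.11},{"claw":1,"tx":0,"ty":0,"tz":0,"roll":-0.11},{"claw":1,"tx":0,"ty":0,"tz":0,"roll":-0.11},{"claw":1,"tx":0,"ty":0,"tz":0,"roll":-0.107}]' 30
python3 -m inch '[{"claw":1,"tx":0.1,"ty":-0.17,"tz":0,"roll":0},{"claw":1,"tx":0.1,"ty":-0.17,"tz":0,"roll":0},{"claw":1,"tx":0.1,"ty":-0.17,"tz":0,"roll":0},{"claw":1,"tx":0.1,"ty":-0.17,"tz":0,"roll":0},{"claw":1,"tx":0.1,"ty":-0.17,"tz":0,"roll":0},{"claw":1,"tx":0.1,"ty":-0.17,"tz":0,"roll":0},{"claw":1,"tx":0.1,"ty":-0.17,"tz":0,"roll":0},{"claw":1,"tx":0.1,"ty":-0.17,"tz":0,"roll":0},{"claw":1,"tx":0.1,"ty":-0.17,"tz":0,"roll":0},{"claw":1,"tx":0.1,"ty":-0.17,"tz":0,"roll":0}]'
```

```text
t: 0.93
position: [0.2569, -0.5695, 0.222]
orientation: [-3.141, -0.012, 0.001]
force: [-0.7, -0.9, -0.5]
width: 0.0284
t: 1.77
position: [0.4069, -0.313, 0.2223]
orientation: [-3.142, -0.003, 0.001]
force: [0.6, -0.3, 0.6]
width: 0.0005
```

```bash
python3 -m inch '[{"claw":1,"tx":0.115,"ty":-0.17,"tz":0,"roll":0},{"claw":1,"tx":0.115,"ty":-0.17,"tz":0,"roll":0},{"claw":1,"tx":0.115,"ty":-0.17,"tz":0,"roll":0},{"claw":1,"tx":0.115,"ty":-0.17,"tz":0,"roll":0},{"claw":1,"tx":0.115,"ty":-0.17,"tz":0,"roll":0},{"claw":1,"tx":0.115,"ty":-0.17,"tz":0,"roll":0},{"claw":1,"tx":0.115,"ty":-0.17,"tz":0,"roll":0},{"claw":1,"tx":0.115,"ty":-0.17,"tz":0,"roll":0},{"claw":1,"tx":0.115,"ty":-0.17,"tz":0,"roll":0},{"claw":1,"tx":0.115,"ty":-0.17,"tz":0,"roll":0}]'
python3 -m inch '[{"claw":1,"tx":0,"ty":0,"tz":0.2,"roll":0},{"claw":1,"tx":0,"ty":0,"tz":0.2,"roll":0},{"claw":1,"tx":0,"ty":0,"tz":0.2,"roll":0},{"claw":1,"tx":0,"ty":0,"tz":0.2,"roll":0},{"claw":1,"tx":0,"ty":0,"tz":0.07,"roll":0},{"claw":1,"tx":0,"ty":0,"tz":0,"roll":0}]'
```

```text
t: 2.6
position: [0.5791, -0.0579, 0.2222]
orientation: [3.141, 0.002, -0.001]
force: [-0.4, -0.4, -0.1]
width: 0.0005
t: 3.1
position: [0.5767, -0.0592, 0.0893]
orientation: [-3.141, -0.003, 0.008]
force: [-0.9, 0.8, -0.7]
width: 0.0005
```

```bash
python3 -m inch '[{"claw":1,"tx":0,"ty":0.08,"tz":0,"roll":0},{"claw":1,"tx":0,"ty":0.08,"tz":0,"roll":0},{"claw":1,"tx":0,"ty":0.08,"tz":0,"roll":0},{"claw":1,"tx":0,"ty":0.06,"tz":0,"roll":0},{"claw":1,"tx":0,"ty":0.06,"tz":0,"roll":0},{"claw":1,"tx":0,"ty":0.06,"tz":0,"roll":0},{"claw":1,"tx":0,"ty":0.06,"tz":0,"roll":0},{"claw":1,"tx":0,"ty":0.06,"tz":0,"roll":0},{"claw":1,"tx":0,"ty":0.06,"tz":0,"roll":0},{"claw":1,"tx":0,"ty":0.06,"tz":0,"roll":0}]'
python3 -m inch '[{"claw":1,"tx":0,"ty":0,"tz":0,"roll":0},{"claw":1,"tx":0,"ty":-0.1,"tz":-0.1,"roll":0},{"claw":1,"tx":0,"ty":-0.2,"tz":-0.2,"roll":0},{"claw":1,"tx":0,"ty":-0.2,"tz":-0.2,"roll":0},{"claw":1,"tx":0,"ty":-0.2,"tz":-0.2,"roll":0}]'
python3 - <<'E'
from h import *
a,K,T=cam("side"); cv2.imwrite("pics/s1.png",a); b,K,T=cam("top"); cv2.imwrite("pics/t1.png",b)
cv2.imwrite("pics/v1.png",np.hstack([cv2.resize(a[150:350,200:400],(400,400)),cv2.resize(b[150:310,340:500],(400,400))]))
E
```

```text
t: 3.93
position: [0.5788, -0.159, 0.092]
orientation: [3.142, 0.003, -0.0]
force: [0.2, -0.1, 0.2]
width: 0.0004
t: 4.35
position: [0.5782, -0.052, 0.1973]
orientation: [-3.141, -0.004, -0.0]
force: [1.2, 0.8, 0.3]
width: 0.0001
```

View pics/v1.png

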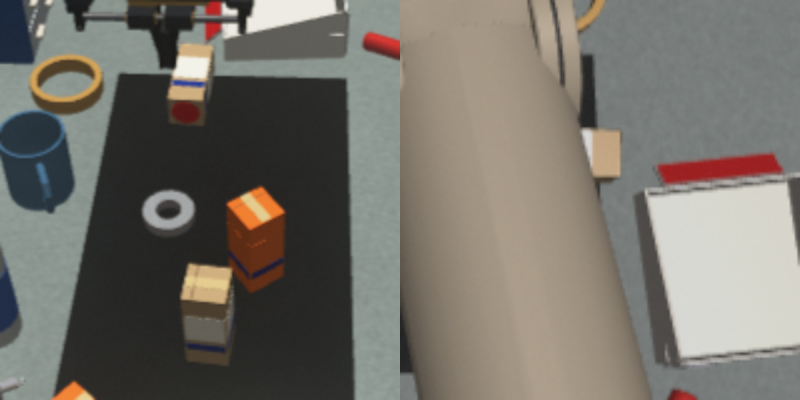

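The side crop shows B lying with a red sticker facing the camera, at about (292,206) in the full image. The other objects haven't moved. Next I'll measure B.

```bash
python3 - <<'E'
from h import *
a=cv2.imread("pics/s1.png");b=cv2.imread("pics/t1.png")
C={n:(np.load(n+".npz")["K"],np.load(n+".npz")["T"]) for n in("top","side")}
h,s,v=cv2.split(cv2.cvtColor(a,cv2.COLOR_BGR2HSV)); m=((h<8)|(h>172))&(s>140); m[:190]=0;m[225:]=0;m[:,:270]=0;m[:,310:]=0
c=np.argwhere(m).mean(0)[::-1]; print("sticker px",c,m.sum(),ray(c,*C["side"],.0255).round(3))
h,s,v=cv2.split(cv2.cvtColor(a,cv2.COLOR_BGR2HSV)); m=(((s>50)&(v>90)&(h>8)&(h<28))|((v>150)&(s<60))|((h>110)&(h<125)&(s>100))).astype(np.uint8)
m[:170]=0;m[215:]=0;m[:,:280]=0;m[:,308:]=0
for y in range(172,214,4):
    x=np.flatnonzero(m[y]); 
    if len(x): print(y,x.min(),x.max(),[ray((q,y),*C["side"],.048)[:2].round(3).tolist() for q in(x.min()-.5,x.max()+.5)])
h,s,v=cv2.split(cv2.cvtColor(b,cv2.COLOR_BGR2HSV)); m=((s>50)&(v>150)&(h>8)&(h<28)).astype(np.uint8);m[:195]=0;m[228:]=0;m[:,:415]=0;m[:,435:]=0
ys,xs=np.nonzero(m); print("plain end top px",xs.max(),ys.min(),ys.max(),ray((xs.max()+.5,ys.mean()),*C["top"],.048).round(3),ray((xs.max(),ys.min()-.5),*C["top"],.048).round(3),ray((xs.max(),ys.max()+.5),*C["top"],.048).round(3))
E
```

```text
sticker px [292.29661017 205.72033898] 118 [ 0.581 -0.157  0.025]
172 290 305 [[0.597, -0.263], [0.554, -0.265]]
176 289 306 [[0.598, -0.247], [0.55, -0.249]]
180 288 306 [[0.599, -0.231], [0.549, -0.232]]
184 287 304 [[0.6, -0.215], [0.553, -0.216]]
188 286 303 [[0.601, -0.199], [0.554, -0.2]]
192 289 300 [[0.592, -0.184], [0.561, -0.185]]
196 284 301 [[0.603, -0.168], [0.557, -0.17]]
200 296 301 [[0.571, -0.154], [0.556, -0.155]]
plain end top px 427 202 220 [ 0.574 -0.264  0.048] [ 0.596 -0.264  0.048] [ 0.551 -0.262  0.048]
```

```bash
python3 -m inch '[{"claw":-1,"tx":0,"ty":0.2,"tz":0,"roll":0},{"claw":-1,"tx":0,"ty":0.2,"tz":0,"roll":0},{"claw":-1,"tx":0,"ty":0.2,"tz":0,"roll":0},{"claw":-1,"tx":0,"ty":0.2,"tz":0,"roll":0},{"claw":-1,"tx":0,"ty":0.2,"tz":0,"roll":0},{"claw":-1,"tx":0,"ty":0.06,"tz":0,"roll":0.057},{"claw":-1,"tx":0,"ty":0,"tz":0.2,"roll":0},{"claw":-1,"tx":0,"ty":0,"tz":0.2,"roll":0},{"claw":-1,"tx":0,"ty":0,"tz":0.2,"roll":0},{"claw":-1,"tx":0,"ty":0,"tz":0.2,"roll":0}]'
python3 -m inch '[{"claw":-1,"tx":0,"ty":0,"tz":0.12,"roll":0},{"claw":-1,"tx":0,"ty":0,"tz":0.12,"roll":0},{"claw":-1,"tx":0,"ty":0,"tz":0.12,"roll":0},{"claw":-1,"tx":0,"ty":0,"tz":0.073,"roll":0},{"claw":-1,"tx":0,"ty":0,"tz":0,"roll":0}]'
```

```text
t: 5.28
position: [0.5791, -0.2128, 0.0746]
orientation: [-3.14, 0.089, -0.001]
force: [0.1, -0.7, 0.2]
width: 0.0592
t: 5.7
position: [0.5776, -0.2126, 0.0083]
orientation: [-3.139, 0.09, 0.005]
force: [-1.2, 1.4, -0.7]
width: 0.0857
```

```bash
python3 -m inch '[{"claw":1,"tx":0,"ty":0,"tz":0,"roll":0},{"claw":1,"tx":0,"ty":0,"tz":0,"roll":0},{"claw":1,"tx":0,"ty":0,"tz":0,"roll":0},{"claw":1,"tx":0,"ty":0,"tz":0,"roll":0},{"claw":1,"tx":0,"ty":0,"tz":0,"roll":0},{"claw":1,"tx":0,"ty":0,"tz":0,"roll":0},{"claw":1,"tx":0,"ty":0,"tz":0,"roll":0},{"claw":1,"tx":0,"ty":0,"tz":0,"roll":0}]' 30
python3 -m inch '[{"claw":1,"tx":0,"ty":0,"tz":-0.1,"roll":0},{"claw":1,"tx":0,"ty":0,"tz":-0.2,"roll":0},{"claw":1,"tx":0,"ty":0,"tz":-0.2,"roll":0},{"claw":1,"tx":0,"ty":0,"tz":-0.2,"roll":0},{"claw":1,"tx":0,"ty":0,"tz":-0.2,"roll":0},{"claw":1,"tx":0,"ty":0,"tz":-0.2,"roll":0},{"claw":1,"tx":0,"ty":0,"tz":0,"roll":0}]'
```

```text
t: 6.37
position: [0.5785, -0.2139, 0.0106]
orientation: [3.14, -0.091, -0.001]
force: [-2.5, 0.2, 3.2]
width: 0.045
t: 6.95
position: [0.5816, -0.2142, 0.1819]
orientation: [3.137, -0.091, 0.013]
force: [1.4, -0.5, -2.3]
width: 0.0449
```

```bash
python3 - <<'E'
from h import *
C={n:(np.load(n+".npz")["K"],np.load(n+".npz")["T"]) for n in("top","side")}
img=cv2.imread("pics/top0.png"); img=img
h,s,v=cv2.split(cv2.cvtColor(img,cv2.COLOR_BGR2HSV))
m=((s<25)&(v>195)).astype(np.uint8)*255
for nm,x0,x1 in(("green",100,200),("red",430,530)):
    q=np.zeros_like(m); q[222:300,x0:x1]=m[222:300,x0:x1]; q=cv2.morphologyEx(q,cv2.MORPH_OPEN,np.ones((7,7)))
    c=max(cv2.findContours(q,0,2)[0],key=cv2.contourArea); b=cv2.approxPolyDP(c,4,True).reshape(-1,2)
    print(nm,[(p.tolist(),ray(p,*C["top"],.003)[:2].round(3).tolist()) for p in b])
for nm,c in(("g",((h>50)&(h<75)&(s>150))),("r",((h<4)|(h>176))&(s>150)&(np.arange(480)[:,None]<240))):
    ys,xs=np.nonzero(c); p=np.polyfit(np.unique(xs)[2:-2],[ys[xs==x].max() for x in np.unique(xs)[2:-2]],1); print("card lower-edge slope",nm,np.degrees(np.arctan(p[0])))
E
```

```text
green [([128, 234], [0.542, 0.455]), ([125, 299], [0.386, 0.459]), ([178, 299], [0.382, 0.334]), ([185, 235], [0.536, 0.318])]
red [([494, 224], [0.545, -0.439]), ([440, 229], [0.536, -0.305]), ([452, 291], [0.384, -0.326]), ([502, 287], [0.39, -0.448])]
card lower-edge slope g 0.24911051515292187
card lower-edge slope r -13.748504331802568
```

B is gripped (width 45 mm) and its sticker reads red. Now I'll turn it so the base faces the red bin's front and carry it over.

```bash
python3 -m inch '[{"claw":1,"tx":0,"ty":0,"tz":0,"roll":0.1155},{"claw":1,"tx":0,"ty":0,"tz":0,"roll":0.1155},{"claw":1,"tx":0,"ty":0,"tz":0,"roll":0.1155},{"claw":1,"tx":0,"ty":0,"tz":0,"roll":0.1155},{"claw":1,"tx":0,"ty":0,"tz":0,"roll":0.1155},{"claw":1,"tx":0,"ty":0,"tz":0,"roll":0.1155},{"claw":1,"tx":0,"ty":0,"tz":0,"roll":0.1155},{"claw":1,"tx":0,"ty":0,"tz":0,"roll":0.1155},{"claw":1,"tx":0,"ty":0,"tz":0,"roll":0.1155},{"claw":1,"tx":0,"ty":0,"tz":0,"roll":0.1155}]'
python3 -m inch '[{"claw":1,"tx":0,"ty":0,"tz":0,"roll":0.1155},{"claw":1,"tx":0,"ty":0,"tz":0,"roll":0.1155},{"claw":1,"tx":0.165,"ty":0.135,"tz":0,"roll":0},{"claw":1,"tx":0.165,"ty":0.135,"tz":0,"roll":0},{"claw":1,"tx":0.165,"ty":0.135,"tz":0,"roll":0},{"claw":1,"tx":0.165,"ty":0.135,"tz":0,"roll":0},{"claw":1,"tx":0.165,"ty":0.135,"tz":0,"roll":0},{"claw":1,"tx":0.165,"ty":0.135,"tz":0,"roll":0},{"claw":1,"tx":0,"ty":0,"tz":0,"roll":0},{"claw":1,"tx":0,"ty":0,"tz":0,"roll":0}]'
```

```text
t: 7.78
position: [0.5787, -0.2136, 0.1746]
orientation: [2.526, -1.868, -0.001]
force: [-0.2, -0.8, -1.7]
width: 0.0448
t: 8.62
position: [0.4649, -0.3714, 0.1748]
orientation: [2.283, -2.157, -0.001]
force: [0.3, 1.0, -3.1]
width: 0.0447
```

```bash
python3 - <<'E'
from h import *
a,K,T=cam("side"); b,K,T=cam("top"); cv2.imwrite("pics/t2.png",b)
cv2.imwrite("pics/v2.png",np.hstack([cv2.resize(a[80:240,240:400],(400,400),interpolation=2),cv2.resize(b[170:330,390:550],(400,400),interpolation=2)]))
E
```

```text
(no output)
```

View pics/v2.png

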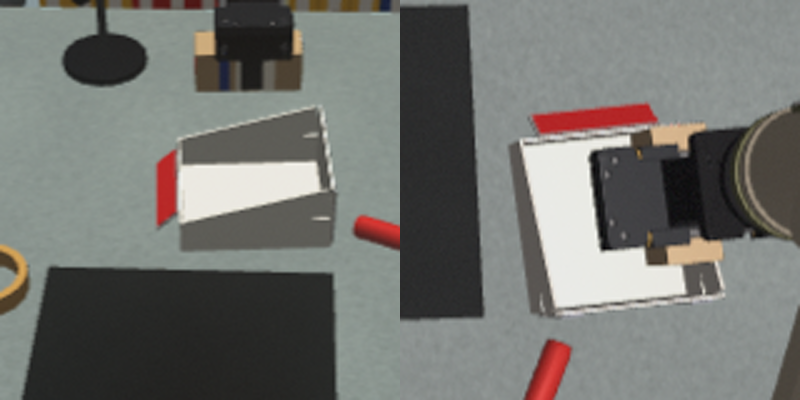

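The crops show the carton lying level in the grip above the bin and aligned with it, plain end back and base towards the card. Lowering now.

```bash
python3 -m inch '[{"claw":1,"tx":0,"ty":0,"tz":0.18,"roll":0},{"claw":1,"tx":0,"ty":0,"tz":0.18,"roll":0},{"claw":1,"tx":0,"ty":0,"tz":0.18,"roll":0},{"claw":1,"tx":0,"ty":0,"tz":0.18,"roll":0},{"claw":1,"tx":0,"ty":0,"tz":0.15,"roll":0},{"claw":1,"tx":0,"ty":0,"tz":0.06,"roll":0},{"claw":1,"tx":0,"ty":0,"tz":0.06,"roll":0},{"claw":1,"tx":0,"ty":0,"tz":0.05,"roll":0},{"claw":1,"tx":0,"ty":0,"tz":0,"roll":0},{"claw":1,"tx":0,"ty":0,"tz":0,"roll":0}]'
```

```text
t: 9.55
position: [0.4673, -0.3696, 0.0202]
orientation: [-2.289, 2.152, -0.002]
force: [0.9, 0.2, -2.0]
width: 0.0445
```

```bash
python3 -m inch '[{"claw":1,"tx":0,"ty":0,"tz":0.02,"roll":0},{"claw":1,"tx":0,"ty":0,"tz":0.02,"roll":0},{"claw":1,"tx":0,"ty":0,"tz":0.01,"roll":0},{"claw":1,"tx":0,"ty":0,"tz":0,"roll":0}]'
python3 -m inch '[{"claw":1,"tx":0,"ty":0,"tz":0.01,"roll":0},{"claw":1,"tx":0,"ty":0,"tz":0.01,"roll":0},{"claw":1,"tx":0,"ty":0,"tz":0,"roll":0}]'
```

```text
t: 9.88
position: [0.4666, -0.3694, 0.0119]
orientation: [2.288, -2.152, -0.0]
force: [-0.1, 0.2, -1.9]
width: 0.0446
t: 10.13
position: [0.4669, -0.3696, 0.0105]
orientation: [2.288, -2.152, 0.001]
force: [-6.3, 2.6, 13.6]
width: 0.0449
```

```bash
python3 -m inch '[{"claw":-0.6,"tx":0,"ty":0,"tz":-0.005,"roll":0},{"claw":-0.6,"tx":0,"ty":0,"tz":0,"roll":0},{"claw":-0.6,"tx":0,"ty":0,"tz":0,"roll":0},{"claw":-0.6,"tx":0,"ty":0,"tz":0,"roll":0},{"claw":-0.6,"tx":0,"ty":0,"tz":0,"roll":0},{"claw":-0.6,"tx":0,"ty":0,"tz":0,"roll":0}]'
python3 -m inch '[{"claw":-0.6,"tx":0,"ty":0,"tz":-0.1,"roll":0},{"claw":-0.6,"tx":0,"ty":0,"tz":-0.2,"roll":0},{"claw":-0.6,"tx":0,"ty":0,"tz":-0.25,"roll":0},{"claw":-0.6,"tx":0,"ty":0,"tz":-0.25,"roll":0},{"claw":-0.6,"tx":0,"ty":0,"tz":-0.25,"roll":0},{"claw":-0.6,"tx":0,"ty":0,"tz":-0.25,"roll":0},{"claw":1,"tx":0,"ty":0,"tz":0,"roll":0},{"claw":1,"tx":0,"ty":0,"tz":0,"roll":0}]'
```

```text
t: 10.63
position: [0.4668, -0.3695, 0.0097]
orientation: [-2.289, 2.152, -0.0]
force: [-0.0, -0.7, 0.5]
width: 0.0682
t: 11.3
position: [0.4679, -0.3702, 0.2072]
orientation: [-2.288, 2.152, -0.008]
force: [-0.1, 0.3, -0.7]
width: 0.0629
```

```bash
python3 -m inch '[{"claw":1,"tx":-0.23,"ty":-0.006,"tz":0,"roll":0},{"claw":1,"tx":-0.23,"ty":-0.006,"tz":0,"roll":0},{"claw":1,"tx":-0.23,"ty":-0.006,"tz":0,"roll":0},{"claw":1,"tx":-0.23,"ty":-0.006,"tz":0,"roll":0},{"claw":1,"tx":-0.23,"ty":-0.006,"tz":0,"roll":0},{"claw":1,"tx":-0.23,"ty":-0.006,"tz":0,"roll":0},{"claw":1,"tx":-0.23,"ty":-0.006,"tz":0,"roll":0},{"claw":1,"tx":-0.23,"ty":-0.006,"tz":0,"roll":0},{"claw":1,"tx":-0.23,"ty":-0.006,"tz":0,"roll":0},{"claw":1,"tx":-0.23,"ty":-0.006,"tz":0,"roll":0}]'
python3 -m inch '[{"claw":1,"tx":-0.23,"ty":-0.006,"tz":0,"roll":0},{"claw":1,"tx":-0.23,"ty":-0.006,"tz":0,"roll":0},{"claw":1,"tx":-0.23,"ty":-0.006,"tz":0,"roll":0},{"claw":1,"tx":-0.23,"ty":-0.006,"tz":0,"roll":0},{"claw":1,"tx":-0.23,"ty":-0.006,"tz":0,"roll":0},{"claw":1,"tx":-0.23,"ty":-0.006,"tz":0,"roll":0},{"claw":1,"tx":0,"ty":0,"tz":0,"roll":-0.118},{"claw":1,"tx":0,"ty":0,"tz":0,"roll":-0.118},{"claw":1,"tx":0,"ty":0,"tz":0,"roll":-0.118},{"claw":1,"tx":0,"ty":0,"tz":0,"roll":-0.118}]'
python3 -m inch '[{"claw":1,"tx":0,"ty":0,"tz":0,"roll":-0.118},{"claw":1,"tx":0,"ty":0,"tz":0,"roll":-0.118},{"claw":1,"tx":0,"ty":0,"tz":0,"roll":-0.118},{"claw":1,"tx":0,"ty":0,"tz":0,"roll":-0.118},{"claw":1,"tx":0,"ty":0,"tz":0,"roll":-0.118},{"claw":1,"tx":0,"ty":0,"tz":0,"roll":-0.118},{"claw":1,"tx":0,"ty":0,"tz":0,"roll":-0.118},{"claw":1,"tx":0,"ty":0,"tz":0,"roll":-0.118},{"claw":1,"tx":0,"ty":0,"tz":0,"roll":-0.118},{"claw":1,"tx":0,"ty":0,"tz":0,"roll":-0.118}]'
python3 -m inch '[{"claw":1,"tx":0,"ty":0,"tz":0,"roll":-0.118},{"claw":1,"tx":0,"ty":0,"tz":0,"roll":-0.118},{"claw":1,"tx":0,"ty":0,"tz":0,"roll":-0.118},{"claw":1,"tx":0,"ty":0,"tz":0,"roll":-0.118},{"claw":1,"tx":0,"ty":0,"tz":0,"roll":-0.118},{"claw":1,"tx":0,"ty":0,"tz":0,"roll":-0.118},{"claw":1,"tx":0,"ty":0,"tz":0,"roll":-0.118},{"claw":1,"tx":0,"ty":0,"tz":0,"roll":-0.118},{"claw":1,"tx":0,"ty":0,"tz":0,"roll":-0.118},{"claw":1,"tx":0,"ty":0,"tz":0,"roll":-0.118}]'
```

```text
t: 12.13
position: [0.4534, -0.023, 0.2033]
orientation: [2.288, -2.151, -0.002]
force: [1.0, -0.1, 0.3]
width: 0.0025
t: 12.97
position: [0.4464, 0.1823, 0.2032]
orientation: [2.749, -1.517, -0.003]
force: [0.6, -0.2, 0.7]
width: 0.0007
t: 13.8
position: [0.4465, 0.1821, 0.2033]
orientation: [3.121, 0.355, -0.003]
force: [-0.8, -0.1, 0.3]
width: 0.0005
t: 14.63
position: [0.4465, 0.1821, 0.2033]
orientation: [-2.337, -2.097, 0.003]
force: [-0.3, 1.1, 0.3]
width: 0.0003
```

```bash
python3 -m inch '[{"claw":1,"tx":0,"ty":0,"tz":0.2,"roll":0},{"claw":1,"tx":0,"ty":0,"tz":0.2,"roll":0},{"claw":1,"tx":0,"ty":0,"tz":0.2,"roll":0},{"claw":1,"tx":0,"ty":0,"tz":0.14,"roll":0},{"claw":1,"tx":0,"ty":0,"tz":0,"roll":0},{"claw":1,"tx":0.01,"ty":0.08,"tz":0,"roll":0},{"claw":1,"tx":0.01,"ty":0.08,"tz":0,"roll":0},{"claw":1,"tx":0.01,"ty":0.08,"tz":0,"roll":0},{"claw":1,"tx":0.006,"ty":0.06,"tz":0,"roll":0},{"claw":1,"tx":0.006,"ty":0.06,"tz":0,"roll":0}]'
python3 -m inch '[{"claw":1,"tx":0.006,"ty":0.06,"tz":0,"roll":0},{"claw":1,"tx":0.006,"ty":0.06,"tz":0,"roll":0},{"claw":1,"tx":0.006,"ty":0.06,"tz":0,"roll":0},{"claw":1,"tx":0.006,"ty":0.06,"tz":0,"roll":0},{"claw":1,"tx":0.006,"ty":0.06,"tz":0,"roll":0},{"claw":1,"tx":0,"ty":0,"tz":0,"roll":0},{"claw":1,"tx":-0.01,"ty":-0.1,"tz":-0.15,"roll":0},{"claw":1,"tx":-0.01,"ty":-0.2,"tz":-0.15,"roll":0},{"claw":1,"tx":-0.01,"ty":-0.2,"tz":-0.2,"roll":0},{"claw":-1,"tx":-0.01,"ty":-0.2,"tz":-0.2,"roll":0}]'
python3 - <<'E'
from h import *
a,K,T=cam("side"); cv2.imwrite("pics/s3.png",a); b,K,T=cam("top"); cv2.imwrite("pics/t3.png",b)
cv2.imwrite("pics/v3.png",np.hstack([cv2.resize(a[220:420,170:370],(400,400),interpolation=2),cv2.resize(b[130:290,150:310],(400,400),interpolation=2)]))
E
```

```text
t: 15.47
position: [0.5021, 0.1825, 0.0941]
orientation: [-2.345, -2.091, 0.0]
force: [-0.4, 0.0, 1.2]
width: 0.0006
t: 16.3
position: [0.441, 0.1881, 0.1978]
orientation: [-2.343, -2.09, 0.002]
force: [-0.5, -0.9, 3.0]
width: 0.0027
```

View pics/v3.png

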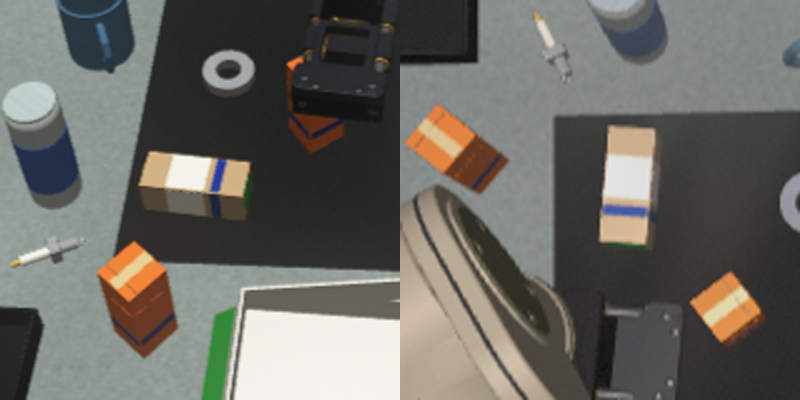

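A lies on its side, and a green sliver shows on its base in both views: side crop (247,195), top crop (622,245). I'll measure it.

```bash
python3 - <<'E'
from h import *
b=cv2.imread("pics/t3.png"); C=np.load("top.npz");K,T=C["K"],C["T"]
h,s,v=cv2.split(cv2.cvtColor(b,cv2.COLOR_BGR2HSV)); m=(v>110).astype(np.uint8); m[:176]=0;m[235:]=0;m[:,:224]=0;m[:,262:]=0
m=cv2.morphologyEx(m,cv2.MORPH_OPEN,np.ones((3,3)))
c=max(cv2.findContours(m,0,2)[0],key=cv2.contourArea); q=cv2.boxPoints(cv2.minAreaRect(c)); w=np.array([ray(p,K,T,.048)[:2] for p in q])
e=sorted([w[1]-w[0],w[2]-w[1]],key=np.linalg.norm); d=e[1]; print(q.round(1).tolist(),"ctr",w.mean(0).round(3),[np.linalg.norm(x).round(3) for x in e],"axis",np.degrees(np.arctan2(d[1],d[0])).round(1))
g=(h>45)&(h<85)&(s>100); g[:215]=0;g[240:]=0;g[:,:224]=0;g[:,262:]=0; ys,xs=np.nonzero(g); print("green",len(xs),ray((xs.mean(),ys.mean()),K,T,.0255).round(3))
E
```

```text
[[228.8000030517578, 226.0], [233.10000610351562, 179.3000030517578], [252.89999389648438, 181.10000610351562], [248.6999969482422, 227.8000030517578]] ctr [0.602 0.175] [np.float64(0.047), np.float64(0.111)] axis -5.4
green 4 [0.547 0.175 0.026]
```

```bash
python3 -m inch '[{"claw":-1,"tx":0.007,"ty":0.215,"tz":0,"roll":-0.015},{"claw":-1,"tx":0.007,"ty":0.215,"tz":0,"roll":0},{"claw":-1,"tx":0.007,"ty":0.215,"tz":0,"roll":0},{"claw":-1,"tx":0.007,"ty":0.215,"tz":0,"roll":0},{"claw":-1,"tx":0.007,"ty":0.215,"tz":0,"roll":0},{"claw":-1,"tx":0,"ty":0,"tz":0.2,"roll":0},{"claw":-1,"tx":0,"ty":0,"tz":0.2,"roll":0},{"claw":-1,"tx":0,"ty":0,"tz":0.2,"roll":0},{"claw":-1,"tx":0,"ty":0,"tz":0.2,"roll":0},{"claw":-1,"tx":0,"ty":0,"tz":0,"roll":0}]'
```

```text
t: 17.23
position: [0.6005, 0.175, 0.071]
orientation: [-2.325, -2.107, 0.013]
force: [-0.6, -0.7, -0.8]
width: 0.0736
```

```bash
python3 -m inch '[{"claw":-1,"tx":0,"ty":0,"tz":0.13,"roll":0},{"claw":-1,"tx":0,"ty":0,"tz":0.13,"roll":0},{"claw":-1,"tx":0,"ty":0,"tz":0.13,"roll":0},{"claw":-1,"tx":0,"ty":0,"tz":0,"roll":0},{"claw":1,"tx":0,"ty":0,"tz":0,"roll":0},{"claw":1,"tx":0,"ty":0,"tz":0,"roll":0},{"claw":1,"tx":0,"ty":0,"tz":0,"roll":0},{"claw":1,"tx":0,"ty":0,"tz":0,"roll":0},{"claw":1,"tx":0,"ty":0,"tz":0,"roll":0},{"claw":1,"tx":0,"ty":0,"tz":0,"roll":0}]' 30
python3 -m inch '[{"claw":1,"tx":0,"ty":0,"tz":0,"roll":0},{"claw":1,"tx":0,"ty":0,"tz":0,"roll":0},{"claw":1,"tx":0,"ty":0,"tz":-0.1,"roll":0},{"claw":1,"tx":0,"ty":0,"tz":-0.2,"roll":0},{"claw":1,"tx":0,"ty":0,"tz":-0.2,"roll":0},{"claw":1,"tx":0,"ty":0,"tz":-0.2,"roll":0},{"claw":1,"tx":0,"ty":0,"tz":-0.2,"roll":0},{"claw":1,"tx":0,"ty":0,"tz":-0.25,"roll":0},{"claw":1,"tx":0,"ty":0,"tz":-0.25,"roll":0},{"claw":1,"tx":0,"ty":0,"tz":0,"roll":0}]'
```

```text
t: 18.07
position: [0.6042, 0.1767, 0.0197]
orientation: [2.328, 2.109, 0.001]
force: [0.6, -0.9, -0.1]
width: 0.055
t: 18.9
position: [0.6058, 0.1785, 0.238]
orientation: [2.325, 2.107, 0.015]
force: [0.6, 0.7, -1.8]
width: 0.0448
```

```bash
python3 -m inch '[{"claw":1,"tx":0,"ty":0,"tz":0,"roll":0.1155},{"claw":1,"tx":0,"ty":0,"tz":0,"roll":0.1155},{"claw":1,"tx":0,"ty":0,"tz":0,"roll":0.1155},{"claw":1,"tx":0,"ty":0,"tz":0,"roll":0.1155},{"claw":1,"tx":0,"ty":0,"tz":0,"roll":0.1155},{"claw":1,"tx":0,"ty":0,"tz":0,"roll":0.1155},{"claw":1,"tx":0,"ty":0,"tz":0,"roll":0.1155},{"claw":1,"tx":0,"ty":0,"tz":0,"roll":0.1155},{"claw":1,"tx":0,"ty":0,"tz":0,"roll":0.1155},{"claw":1,"tx":0,"ty":0,"tz":0,"roll":0.1155}]'
python3 -m inch '[{"claw":1,"tx":0,"ty":0,"tz":0,"roll":0.1155},{"claw":1,"tx":0,"ty":0,"tz":0,"roll":0.1155},{"claw":1,"tx":0,"ty":0,"tz":0,"roll":0.1155},{"claw":1,"tx":0,"ty":0,"tz":0,"roll":0}]'
python3 - <<'E'
from h import *
print(np.round(r.get_state()["joint_positions"],2))
a,K,T=cam("side"); cv2.imwrite("pics/v4.png",np.hstack([cv2.resize(a[200:400,150:350],(400,400),interpolation=2),cv2.resize(a[80:240,220:380],(400,400),interpolation=2)]))
E
```

```text
t: 19.73
position: [0.6034, 0.1769, 0.2295]
orientation: [-3.115, -0.403, 0.0]
force: [1.2, 0.3, -2.6]
width: 0.045
t: 20.07
position: [0.6034, 0.1769, 0.2296]
orientation: [-3.137, 0.166, 0.0]
force: [-0.0, -0.4, -3.1]
width: 0.0451
[ 0.07  0.39 -0.57  1.42  0.21  1.39 -0.61]
```

View pics/v4.png

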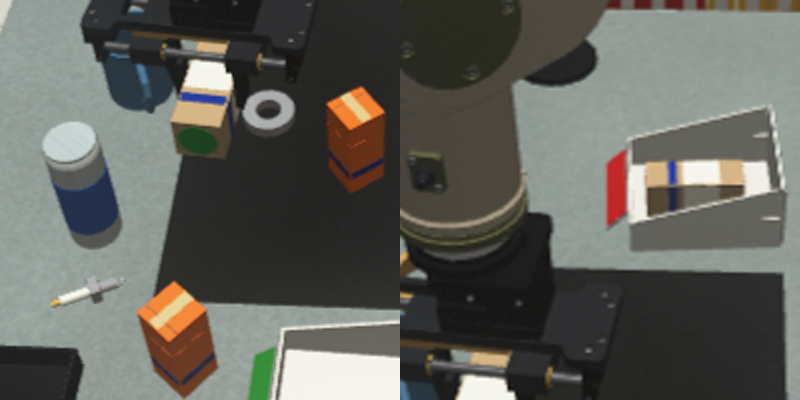

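Picture: the sticker on A reads green, at crop (197,140). The red carton lies flat in its bin with the striped base end at the card. Next I'll move A over the green bin and turn it.

```bash
python3 -m inch '[{"claw":1,"tx":-0.132,"ty":-0.158,"tz":0,"roll":0},{"claw":1,"tx":-0.132,"ty":-0.158,"tz":0,"roll":0},{"claw":1,"tx":-0.132,"ty":-0.158,"tz":0,"roll":0},{"claw":1,"tx":-0.132,"ty":-0.158,"tz":0,"roll":0},{"claw":1,"tx":-0.132,"ty":-0.158,"tz":0,"roll":0},{"claw":1,"tx":-0.132,"ty":-0.158,"tz":0,"roll":0},{"claw":1,"tx":-0.132,"ty":-0.158,"tz":0,"roll":0},{"claw":1,"tx":-0.132,"ty":-0.158,"tz":0,"roll":0},{"claw":1,"tx":0,"ty":0,"tz":0,"roll":0}]'
python3 -m inch '[{"claw":1,"tx":0,"ty":0,"tz":0,"roll":0.11},{"claw":1,"tx":0,"ty":0,"tz":0,"roll":0.11},{"claw":1,"tx":0,"ty":0,"tz":0,"roll":0.11},{"claw":1,"tx":0,"ty":0,"tz":0,"roll":0.11},{"claw":1,"tx":0,"ty":0,"tz":0,"roll":0.11},{"claw":1,"tx":0,"ty":0,"tz":0,"roll":0.11},{"claw":1,"tx":0,"ty":0,"tz":0,"roll":0.11},{"claw":1,"tx":0,"ty":0,"tz":0,"roll":0.11},{"claw":1,"tx":0,"ty":0,"tz":0,"roll":0.11},{"claw":1,"tx":0,"ty":0,"tz":0,"roll":0}]'
python3 -c "
from h import *
print(np.round(r.get_state()['joint_positions'],2))"
```

```text
t: 20.87
position: [0.4593, 0.3875, 0.2298]
orientation: [-3.135, 0.135, 0.003]
force: [-0.6, 1.4, -2.2]
width: 0.0449
t: 21.7
position: [0.4651, 0.381, 0.2293]
orientation: [2.646, -1.693, -0.0]
force: [-0.6, 0.3, -2.6]
width: 0.0448
[-0.33  0.32 -0.54  1.49  0.17  1.37 -2.02]
```

```bash
python3 -m inch '[{"claw":1,"tx":0,"ty":0,"tz":0,"roll":0.1125},{"claw":1,"tx":0,"ty":0,"tz":0,"roll":0.1125},{"claw":1,"tx":0,"ty":0,"tz":0,"roll":0.1125},{"claw":1,"tx":0,"ty":0,"tz":0,"roll":0.11},{"claw":1,"tx":0,"ty":0,"tz":0,"roll":0},{"claw":1,"tx":0,"ty":0,"tz":0,"roll":0}]'
python3 - <<'E'
from h import *
print(np.round(r.get_state()["joint_positions"],2))
a,K,T=cam("side"); b,K,T=cam("top")
cv2.imwrite("pics/v5.png",np.hstack([cv2.resize(a[280:480,240:440],(400,400),interpolation=2),cv2.resize(b[190:350,70:230],(400,400),interpolation=2)]))
E
```

```text
t: 22.2
position: [0.4651, 0.3812, 0.2292]
orientation: [2.192, -2.251, 0.0]
force: [0.0, -0.2, -2.7]
width: 0.0448
[-0.38  0.31 -0.47  1.5   0.14  1.36 -2.46]
```

View pics/v5.png

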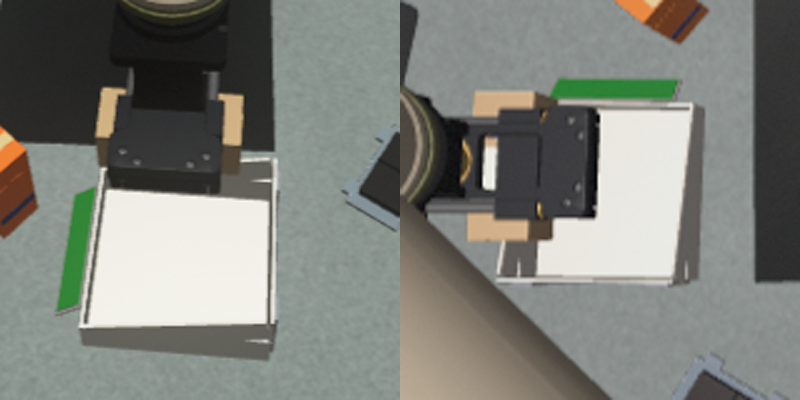

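The carton hangs over the green bin, square to it in both crops, base towards the card. Lowering.

```bash
python3 -m inch '[{"claw":1,"tx":0,"ty":0,"tz":0.2,"roll":0},{"claw":1,"tx":0,"ty":0,"tz":0.2,"roll":0},{"claw":1,"tx":0,"ty":0,"tz":0.2,"roll":0},{"claw":1,"tx":0,"ty":0,"tz":0.2,"roll":0},{"claw":1,"tx":0,"ty":0,"tz":0.2,"roll":0},{"claw":1,"tx":0,"ty":0,"tz":0.15,"roll":0},{"claw":1,"tx":0,"ty":0,"tz":0.08,"roll":0},{"claw":1,"tx":0,"ty":0,"tz":0.08,"roll":0},{"claw":1,"tx":0,"ty":0,"tz":0,"roll":0},{"claw":1,"tx":0,"ty":0,"tz":0,"roll":0}]'
```

```text
t: 23.13
position: [0.4655, 0.3814, 0.0332]
orientation: [-2.183, 2.258, 0.0]
force: [0.2, 0.5, -2.7]
width: 0.0444
```

```bash
python3 -m inch '[{"claw":1,"tx":0,"ty":0,"tz":0.02,"roll":0},{"claw":1,"tx":0,"ty":0,"tz":0.02,"roll":0},{"claw":1,"tx":0,"ty":0,"tz":0.02,"roll":0},{"claw":1,"tx":0,"ty":0,"tz":0,"roll":0}]'
python3 -m inch '[{"claw":1,"tx":0,"ty":0,"tz":0.01,"roll":0},{"claw":1,"tx":0,"ty":0,"tz":0.01,"roll":0},{"claw":1,"tx":0,"ty":0,"tz":0,"roll":0}]'
```

```text
t: 23.47
position: [0.4653, 0.381, 0.0235]
orientation: [2.182, -2.26, 0.0]
force: [-0.1, 0.5, -3.0]
width: 0.0447
t: 23.72
position: [0.4652, 0.381, 0.0204]
orientation: [2.182, -2.26, 0.0]
force: [-0.4, -1.2, -1.8]
width: 0.0447
```

```bash
python3 -m inch '[{"claw":1,"tx":0,"ty":0,"tz":0.01,"roll":0},{"claw":1,"tx":0,"ty":0,"tz":0,"roll":0}]'
```

```text
t: 23.88
position: [0.4654, 0.3812, 0.0193]
orientation: [-2.182, 2.26, -0.0]
force: [-0.8, 0.1, 0.4]
width: 0.0445
```

```bash
python3 -m inch '[{"claw":1,"tx":0,"ty":0,"tz":0.007,"roll":0},{"claw":1,"tx":0,"ty":0,"tz":0,"roll":0}]'
python3 -m inch '[{"claw":-0.6,"tx":0,"ty":0,"tz":0,"roll":0},{"claw":-0.6,"tx":0,"ty":0,"tz":0,"roll":0},{"claw":-0.6,"tx":0,"ty":0,"tz":0,"roll":0},{"claw":-0.6,"tx":0,"ty":0,"tz":0,"roll":0},{"claw":-0.6,"tx":0,"ty":0,"tz":0,"roll":0},{"claw":-0.6,"tx":0,"ty":0,"tz":0,"roll":0}]'
python3 -m inch '[{"claw":-0.6,"tx":0,"ty":0,"tz":-0.1,"roll":0},{"claw":-0.6,"tx":0,"ty":0,"tz":-0.2,"roll":0},{"claw":-0.6,"tx":0,"ty":0,"tz":-0.25,"roll":0},{"claw":-0.6,"tx":0,"ty":0,"tz":-0.25,"roll":0},{"claw":-0.6,"tx":0,"ty":0,"tz":-0.25,"roll":0},{"claw":-0.6,"tx":0,"ty":0,"tz":-0.25,"roll":0},{"claw":-0.6,"tx":0.2,"ty":0.2,"tz":0,"roll":-0.1},{"claw":-0.6,"tx":-0.2,"ty":0.2,"tz":0,"roll":-0.1},{"claw":-0.6,"tx":-0.2,"ty":0.2,"tz":0,"roll":0},{"claw":-0.6,"tx":-0.2,"ty":0,"tz":0,"roll":0}]'
python3 -m inch '[{"claw":-0.6,"tx":-0.25,"ty":0,"tz":0,"roll":0},{"claw":-0.6,"tx":-0.25,"ty":0,"tz":0,"roll":0},{"claw":-0.6,"tx":-0.25,"ty":0,"tz":0,"roll":0},{"claw":-0.6,"tx":-0.25,"ty":0,"tz":0,"roll":0},{"claw":-0.6,"tx":-0.25,"ty":0,"tz":0,"roll":0},{"claw":-0.6,"tx":-0.25,"ty":0,"tz":0,"roll":0},{"claw":-0.6,"tx":0,"ty":0,"tz":0,"roll":0},{"claw":-0.6,"tx":0,"ty":0,"tz":0,"roll":0}]'
python3 - <<'E'
from h import *
a,K,T=cam("side"); b,K,T=cam("top"); cv2.imwrite("pics/t6.png",b)
cv2.imwrite("pics/v6.png",np.hstack([cv2.resize(a,(400,300)),cv2.resize(b,(400,300))])); cv2.imwrite("pics/v6.png",np.vstack([cv2.imread("pics/v6.png"),np.hstack([cv2.resize(a[340:480,250:430],(400,300)),cv2.resize(b[210:320,90:230],(400,300))])]))
E
```

```text
t: 24.05
position: [0.4654, 0.3812, 0.0193]
orientation: [-2.182, 2.26, -0.001]
force: [-4.2, -4.8, 11.1]
width: 0.045
t: 24.55
position: [0.4653, 0.3811, 0.018]
orientation: [2.182, -2.26, 0.0]
force: [0.5, -0.1, -0.3]
width: 0.0683
t: 25.38
position: [0.359, 0.4343, 0.2141]
orientation: [-2.41, 2.015, -0.0]
force: [0.7, 1.4, 0.7]
width: 0.0698
t: 26.05
position: [0.3234, 0.6495, 0.2111]
orientation: [2.409, -2.012, -0.001]
force: [0.1, -0.0, -1.1]
width: 0.0695
```

View pics/v6.png

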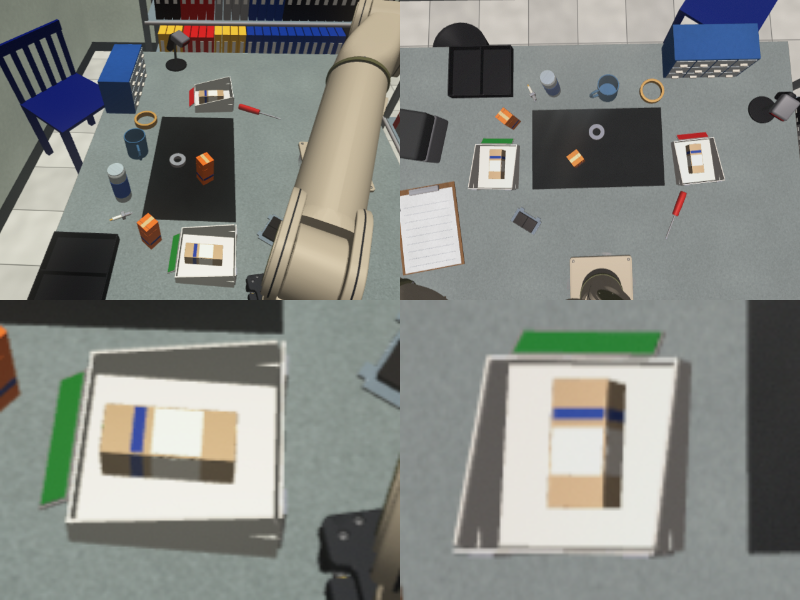

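Both cartons lie flat and straight in their bins, stripe (base) end at the card, and the robot is clear of everything. I'll do a quick image-difference check on the bystanders, then hand in.

```bash
python3 - <<'E'
from h import *
d=(cv2.absdiff(cv2.imread("pics/top0.png"),cv2.imread("pics/t6.png")).max(2)>45).astype(np.uint8)
d=cv2.morphologyEx(d,cv2.MORPH_OPEN,np.ones((2,2)))
print([s[:5].tolist() for s in cv2.connectedComponentsWithStats(d)[2][1:] if s[4]>12])
print(r.close_job())
E
```

```text
[[363, 195, 23, 25, 498], [223, 224, 26, 24, 518], [458, 231, 30, 48, 851], [143, 240, 27, 48, 864], [594, 339, 46, 72, 1795], [0, 445, 69, 35, 1511], [359, 469, 11, 11, 73], [282, 471, 8, 8, 42], [337, 471, 10, 9, 56], [304, 472, 10, 8, 52], [295, 475, 8, 5, 21], [347, 475, 11, 5, 33], [270, 478, 11, 2, 17]]
the job is handed in; nothing more can be done
None
```

Both cartons are in their matching bins, and the job was handed in at about 26 s of the 67 s allowed.

- **Red carton:** I tipped it towards -y and read the red sticker with the side camera. I then turned it and set it down in the red bin.
- **Green carton:** I tipped it towards +x, because the orange look-alike was too close on the other side. Only a sliver of green showed while it lay on the mat. I lifted and turned it to read the sticker fully before it went to the green bin.
- **Placing:** I lowered both until they touched the bin floor (about 14 N and 11 N) before opening the fingers.

The last pictures show both cartons lying flat and straight, with the striped base end towards the card and the arm clear. I did not see the sticker faces themselves in the bins. I judged which way they face from the stripe and the turns I made.

A before-and-after comparison of the top view shows changes only at the two starting spots, inside the two bins and where the arm was. The bystanders and the orange look-alikes have not moved. None of the final checks failed or disagreed.

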